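Fit the matching board carrier on the dovetail rail and clamp it

TASK

Of the three loose carriers, take the one whose top has the same shape as the carrier already locked on the dovetail rail, and slide it onto the rail from the open end, knobs on the same side, until it butts against the spacer bar of the locked one. Then turn its clamp knob clockwise until it grips the rail tight, and let go; leave everything else where it stands.

Things in the scene. Friction and masses are not known exactly. Their poses are not given: they have to be found in the camera images.
- rail: fixed steel dovetail on a base plate 340x70x12. Origin: centre of the plate's underside on the table; +x runs along it away from the open end. Plate from x=-170 to -80 is a bare landing deck, top 12 above the table; dovetail from x=-80 to 170: 14 high, 20 wide at the foot, 34 near its top, first 14 mm tapered in 2 a side. Carriers slide with their underside on the plate
- rail_end (a point): centre of the start of the dovetail at the open end, at the height of the plate's top (12 mm above the table); its x axis is the rail's +x
- mate: sample carrier locked on the rail: shape and axes as the wanted carrier, plus a steel spacer bar 40 wide whose end face lies 62 mm towards the open end (-x) of its origin. Origin on the rail's centre line, 12 mm above the table; its place along the rail varies. A carrier butting against the bar has its origin 84 mm from this one
- carrier: wanted loose carrier, 0.2-0.4 kg, forked top like the mate. Origin: centre of underside; x along its groove, must point along rail +x (knob then on the mate's knob side). Block 44 long (x), 56 wide (y), 32 high; groove has 1 mm clearance a side on the rail. Tower at the origin: 30 (x) by 26 (y), z=32 to 92, 10 wide slot along x in its top 26. Ear at +y with the clamp knob at y=72, knob top z=71
- knob (a joint): clamp knob of the wanted carrier, rad, grows clockwise seen from above, 0 to 2.7, stays where left (0.12 N m friction). At 0 its bar lies along the carrier's x. It moves a shoe in the +y jaw 2 mm per rad towards the rail: starts loose (0 to 0.4), the shoe meets the rail at 0.4 to 1.6, then it grows stiffer, and from 2.0 it is tight; it may spring back by 0.2 when let go
- knob_grip (a point): grip point of that knob on its vertical axis, 60 mm above the carrier's underside: black bar 38 long, 10 thick, 30 tall (41 to 71 mm above the carrier's underside), nothing beside it; the ear's top lies 21 mm below the bar
- clamp_shoe: the small steel shoe inside the +y jaw of the wanted carrier that the knob presses on the rail; moves with the carrier, origin at the carrier's origin when fully loose
- carrier_post: wrong loose carrier: same block, ear and knob, but a round post 26 mm thick on top; height 92 mm, origin and axes as the carrier's
- carrier_step: wrong loose carrier: same block, ear and knob, but the top of its tower is cut to a step (only a 12 mm thick wall at -x stands full height); height 92 mm, origin and axes as the carrier's
- circuit_board: bystander: green circuit board 70 x 50 mm, lying flat, 16 mm high; origin centre of underside
- spool: bystander: grey spool, 48 mm wide, 30 mm high, standing; origin centre of underside
- amber_bottle: bystander: amber bottle 42 mm wide, 85 mm high; origin centre of underside
- screwdriver: bystander: screwdriver 170 mm long, 26 mm thick at most, lying along its x
- jar: bystander: amber jar 56 mm wide, 60 mm high; origin centre of underside
- heat_sink: bystander: finned aluminium heat sink 50 x 40 x 28 mm; origin centre of underside
Mind the look-alikes: they are no part of the job. What is shaped like the carrier but pink or red is not meant.

How it is judged:
By the outcome, as a careful person would: the job done as asked, in the order asked, and still so for the second after the job is handed in, with the robot touching nothing.
It also fails if it takes over 64 s, if anything falls off the work surface, if the arm or the gripper's body presses on something with over 40 N, if the wrist force passes 120 N, or if a joint passes its speed limit or range.

ROBOT

A 6-joint arm with a two-finger parallel gripper is mounted at the origin on the work surface. World frame = base frame: x ahead of the robot, y to its left, z up, the work surface at z = 0. Lengths are in m, angles in rad, forces in N, time in s.
With the tool pointing down it reaches from about 0.375 to 0.925 m from the base axis. Payload 5.7 kg.
Tool frame: the origin (TCP) lies on the centre line of the jaws, within the pads' length; the fingertips stand 17 mm ahead of it and the grasp point (between the pads) lies 2 mm behind it; z points along the fingers, x is the direction in which the jaws open and shut, and the axes are right-handed (so a half turn about z gives the same grasp; the last joint's range is limited). The gripper opens to 88 mm and grips with 3 to 60 N. Pads are 20 mm wide; open, the fingers measure 115 mm over their backs; the gripper's body (75 mm by 178 mm) begins 61 mm behind the grasp point.
Start: joints at [1.159, 0.359, 1.51, -0, 1.272, -0.115], TCP at [0.175, 0.574, 0.24] pointing down, gripper open.
Joint ranges: [-2.97, 2.97], [-1.01, 2.36], [0.21, 2.38], [-0.96, 4.11], [0.2, 2.71], [-2.98, 2.98]. Speed limits (rad/s): [2.39, 2.39, 3.14, 3.14, 3.14, 3.14].

INTERFACE

Orientations are given as a unit quaternion [w, x, y, z].
In Python, from plant import readout, imaging, robot gives the robot as it stands.
- The arm moves only by the shell command python3 -m inch 'ROWS' [FORCE]. ROWS is JSON, a list of rows, each a list of 3 entries, a list of its own where there are three numbers: the closure, from -1 (fully open) to 1 (shut), so that 0 is half open, then the shift along the world's x, y, z in mm, then the turn about the world's z in degrees. In form: [[grip, [tx, ty, tz], roll], ...]. A call has 1 to 10 rows; each row is the pose to reach, as a shift and turn from the pose commanded when the call began; what a row does not reach only later rows make up. A row lasts 1/12 s, in which the tool goes at most 41.7 mm and 7.16 degrees, less where a joint would pass 70% of its speed; a pose out of reach is approached as far as the arm can. A call with a gripper value outside its range is refused whole. The fingers move at their own pace and stop on an object; FORCE is the grip in N (left out, the last holds). Time passes only in rows, so rows that repeat a pose let the fingers close. It gives the time, the measured TCP pose, the force and the opening at its end, in the units of the state.
- readout.get_obs(): the state, without advancing time (a new reading comes with each control period).
- imaging.capture(name): name is "side" or "top" or "wrist"; returns (picture, depth): 400x640x3 uint8, red, green, blue; 400x640 float32, m along the optical axis (not along the pixel's ray), 0 where there is no reading.
- imaging.camera_model(name): a dict with "intrinsics" (3x3 intrinsics, pixels), "world_to_cam" (4x4, takes a point from world to camera coordinates); the wrist camera has in their place "tool_from_camera" (4x4, takes a point from camera to tool coordinates, whose origin is the TCP and whose axes are the tool frame's). Camera axes: x right, y down, z forward; pixel columns grow to the right and rows downward; lengths in m; the calibration is good to about 2 mm. The wrist camera is an equidistant fisheye: a pixel r from the principal point sees the ray r / f radians off the axis. A picture is of the moment at which its call begins: read the wrist's pose just before it. camera_model takes no time and is no camera call.
- robot.hand_in(): hands the job in, once; it reports no verdict.
The state is a dict: "t": time; "joint_pos": joint angles; "dq": joint speeds; "tau": joint torques, N m; "tcp_pos": TCP position; "tcp_rot": TCP orientation; "force": force on the tool from outside, world axes, zero at the start; "ft_torque": the same for the moment, N m; "grip_width": finger opening in m.
Only numpy, scipy, OpenCV 4.12 (cv2) and the standard library are available. Lean on these libraries where they do the work, as an engineer would, in place of code of your own. Each camera call takes 0.05 s, during which the arm holds its last target.

## Working session

There is one attempt and no reset: what is moved stays moved. The work goes in short steps, Python scripts to look and compute and a shell command to move; the robot and the scene stay as the last step left them, time stands still between calls to the robot, and variables do not carry over. Pictures are saved under pics/ and viewed, and the job is handed in when it is done.

```bash
mkdir -p pics; ls; python3 - <<'E'
from plant import readout, imaging, robot
import cv2, numpy as np
print(readout.get_obs())
for n in ["side","top"]:
    p,d=imaging.capture(n); cv2.imwrite(f"pics/{n}0.png",p[:,:,::-1]); np.savez(f"{n}0.npz",p=p,d=d)
    print(imaging.camera_model(n))
E
```

```text
pics
{'t': 0.0, 'joint_pos': array([ 1.15890812e+00,  3.59474059e-01,  1.51140704e+00, -3.93783192e-05,
        1.27250845e+00, -1.15117650e-01]), 'dq': array([ 5.87970030e-04,  1.12621268e-05,  5.44038167e-04, -1.68828500e-03,
        4.41966649e-04, -5.60197243e-04]), 'tau': array([-1.77974631e-03, -5.15370870e+01, -2.70729285e+01,  6.70382730e-02,
        3.49017105e-02, -1.75374039e-04]), 'tcp_pos': array([0.17522788, 0.57316046, 0.23883766]), 'tcp_rot': array([ 4.64205951e-04,  8.03872293e-01,  5.94801252e-01, -7.69460419e-04]), 'force': array([ 0.92389921,  0.6249956 , -0.20551699]), 'ft_torque': array([-0.01803848, -0.01840403,  0.0139486 ]), 'grip_width': 0.08792697570123277}
{'intrinsics': array([[384.28564465,   0.        , 325.75783487],
       [  0.        , 384.28564465, 201.07556395],
       [  0.        ,   0.        ,   1.        ]]), 'world_to_cam': array([[ 0.86647989, -0.49909557, -0.01078025, -0.45910976],
       [-0.28938784, -0.48457596, -0.82549429,  0.23760313],
       [ 0.40677669,  0.71839387, -0.56430751,  0.69256505],
       [ 0.        ,  0.        ,  0.        ,  1.        ]])}
{'intrinsics': array([[449.15768571,   0.        , 324.07347576],
       [  0.        , 449.15768571, 199.88240776],
       [  0.        ,   0.        ,   1.        ]]), 'world_to_cam': array([[-0.01008832, -0.99990874, -0.0089857 ,  0.06926036],
       [-0.99258668,  0.01110209, -0.1210307 ,  0.57304376],
       [ 0.12111942,  0.00769809, -0.99260809,  1.09105831],
       [ 0.        ,  0.        ,  0.        ,  1.        ]])}
```

View pics/side0.png

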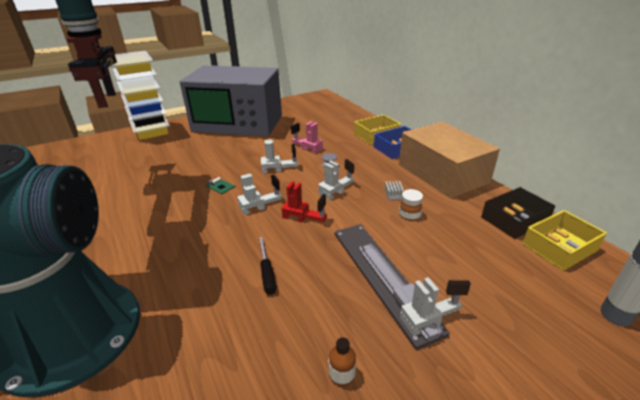

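View pics/top0.png

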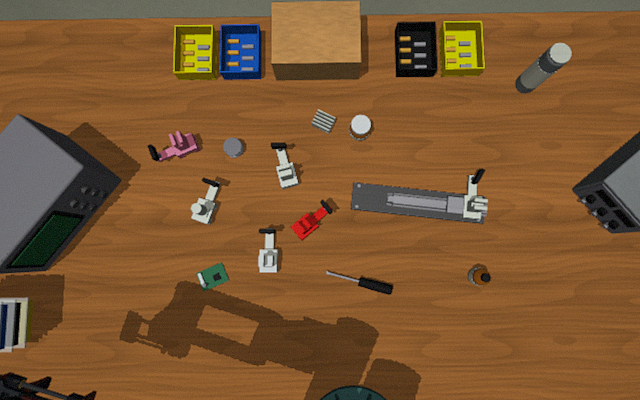

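```bash
python3 - <<'E'
import cv2, numpy as np
p=np.load("top0.npz")["p"][:,:,::-1]; s=np.load("side0.npz")["p"][:,:,::-1]
a=cv2.resize(p[130:290,180:340],(400,400),interpolation=3)
b=cv2.resize(s[115:235,225:365],None,fx=2.8,fy=2.8,interpolation=3)[:400]
c=np.zeros((600,800,3),np.uint8)
b=b[:, :400] if b.shape[1]>400 else b
c[:400,:400]=a; c[:b.shape[0],400:400+b.shape[1]]=b
m=cv2.resize(p[150:240,340:500],None,fx=2.2,fy=2.2,interpolation=3); c[400:400+m.shape[0],:m.shape[1]]=m
n=cv2.resize(s[265:345,390:480],None,fx=2.4,fy=2.4,interpolation=3); c[400:400+n.shape[0],400:400+n.shape[1]]=n
cv2.imwrite("pics/crop0.png",c)
E
```

```text
(no output)
```

View pics/crop0.png

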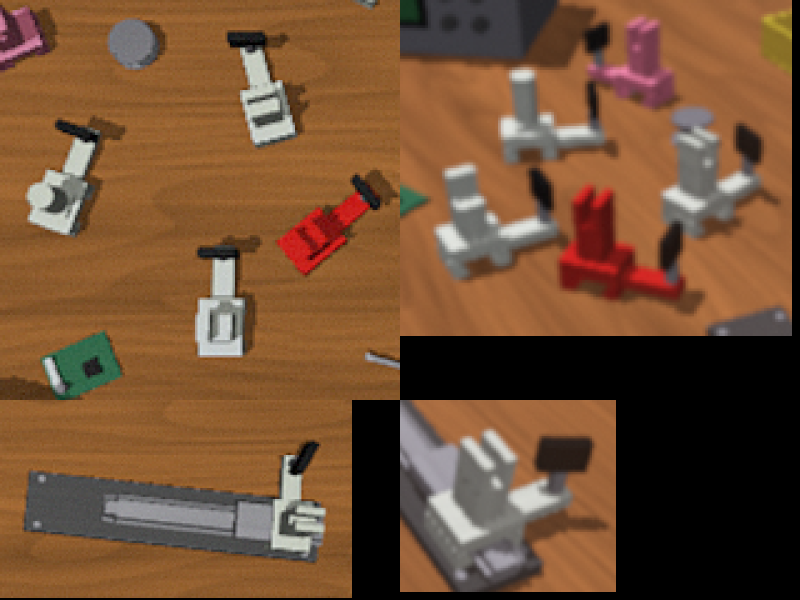

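```bash
cat > h.py <<'E'
from plant import readout, imaging, robot
import cv2, numpy as np
from scipy.spatial.transform import Rotation as R
def rays_fixed(name,uv):
    m=imaging.camera_model(name);K=m["intrinsics"];T=np.linalg.inv(m["world_to_cam"])
    uv=np.atleast_2d(uv).astype(float)
    d=np.c_[(uv[:,0]-K[0,2])/K[0,0],(uv[:,1]-K[1,2])/K[1,1],np.ones(len(uv))]@T[:3,:3].T
    return T[:3,3],d
def wpose(o=None):
    o=o or readout.get_obs(); T=np.eye(4); q=o["tcp_rot"]; T[:3,:3]=R.from_quat([q[1],q[2],q[3],q[0]]).as_matrix(); T[:3,3]=o["tcp_pos"]; return T
def rays_wrist(T,uv):
    m=imaging.camera_model("wrist");K=m["intrinsics"];T=T@m["tool_from_camera"]
    uv=np.atleast_2d(uv).astype(float)
    a=np.c_[(uv[:,0]-K[0,2])/K[0,0],(uv[:,1]-K[1,2])/K[1,1]];r=np.linalg.norm(a,axis=1)
    d=np.c_[a*(np.sin(r)/np.maximum(r,1e-9))[:,None],np.cos(r)]@T[:3,:3].T
    return T[:3,3],d
def plane(o,d,z): return (o+d*((z-o[2])/d[:,2])[:,None])[:,:2]
def rect(P):  # min-area rect in mm
    c,s,a=cv2.minAreaRect((P*1000).astype(np.float32)); b=cv2.boxPoints((c,s,a))
    e=b[1]-b[0];f=b[2]-b[1]; l=e if np.linalg.norm(e)>np.linalg.norm(f) else f
    return np.round(c,1),np.round(s,1),round(float(np.degrees(np.arctan2(l[1],l[0])))%180,2)
E
python3 - <<'E'
from h import *
print(imaging.camera_model("wrist"))
p=np.load("top0.npz")["p"]; hsv=cv2.cvtColor(p,cv2.COLOR_RGB2HSV)
def show(nm,mask,box,z):
    m=np.zeros(mask.shape,np.uint8);x0,y0,x1,y1=box;m[y0:y1,x0:x1]=mask[y0:y1,x0:x1]
    n,l,st,_=cv2.connectedComponentsWithStats(m);k=1+np.argmax(st[1:,4]);v,u=np.nonzero(l==k)
    print(nm,st[k],rect(plane(*rays_fixed("top",np.c_[u,v]),z)))
V=hsv[...,2];S=hsv[...,1]
show("knob",(V<60),(265,138,292,156),.071)
show("white",(V>150)&(S<60),(268,138,305,195),.032)
show("mateknob",(V<60),(465,165,490,187),.083)
show("plate",((S<90)),(345,175,495,230),.012)
show("plategrey",(S<90)&(V<130),(345,175,495,230),.012)
E
```

```text
{'intrinsics': array([[309.70691629,   0.        , 319.99506288],
       [  0.        , 309.70691629, 200.55097302],
       [  0.        ,   0.        ,   1.        ]]), 'tool_from_camera': array([[ 9.99999930e-01,  3.21658991e-04, -1.91128164e-04,
        -5.39772847e-05],
       [-2.65124717e-04,  9.69611396e-01,  2.44650100e-01,
        -6.77922623e-02],
       [ 2.64013950e-04, -2.44650032e-01,  9.69611413e-01,
        -1.44670408e-01],
       [ 0.00000000e+00,  0.00000000e+00,  0.00000000e+00,
         1.00000000e+00]])}
knob [271 143  16   8  97] (array([703.2, 173.9]), array([37.2, 17.6]), 89.29)
white [276 149  22  38 387] (array([661.2, 163.3]), array([98. , 44.3]), 14.83)
mateknob [472 169  13  15  95] (array([ 621.8, -306.5]), array([15.1, 43.2]), 144.49)
plate [ 351  175  137   49 3880] (array([ 592. , -181.8]), array([345.7, 123.1]), 83.63)
plategrey [ 351  182  136   42 2573] (array([ 567.2, -178.3]), array([344. ,  70.5]), 83.08)
```

```bash
python3 -m inch '[[-1,[41,-37,0],-7],[-1,[70,-65,0],-14],[-1,[100,-92,0],-21],[-1,[130,-119,0],-28],[-1,[160,-146,0],-35],[-1,[190,-173,0],-42],[-1,[220,-200,0],-49],[-1,[250,-228,0],-56],[-1,[280,-255,0],-58],[-1,[308,-281,0],-58]]' 40; python3 -m inch '[[-1,[30,-27,0],0],[-1,[60,-54,0],0],[-1,[90,-81,0],0],[-1,[120,-109,0],0],[-1,[150,-137,0],0],[-1,[150,-137,0],0],[-1,[150,-137,0],0]]'
python3 - <<'E'
from h import *
o=readout.get_obs();p,d=imaging.capture("wrist");np.savez("w1.npz",p=p,d=d,T=wpose(o));cv2.imwrite("pics/w1.png",p[:,:,::-1]);print(o)
E
```

```text
t: 0.93
tcp_pos: [0.4843, 0.2911, 0.2394]
tcp_rot: [0.0, 0.992, 0.129, -0.0]
force: [0.6, -0.1, 0.1]
grip_width: 0.0881
t: 1.52
tcp_pos: [0.6343, 0.1541, 0.2387]
tcp_rot: [-0.0, 0.992, 0.129, -0.001]
force: [-0.9, -0.4, 0.7]
grip_width: 0.0876
{'t': 1.5167, 'joint_pos': array([ 1.32541852e-01,  4.35818224e-01,  1.38873011e+00,  2.36654932e-05,
        1.31816575e+00, -1.25767487e-01]), 'dq': array([ 0.04695163, -0.02345877,  0.04364387,  0.01773439,  0.01039304,
        0.01036552]), 'tau': array([ -2.17149228, -56.52583838, -28.98932755,  -0.26765384,
        -0.23746658,  -0.13790459]), 'tcp_pos': array([0.63431742, 0.15408749, 0.23867667]), 'tcp_rot': array([-9.55619861e-06,  9.91671349e-01,  1.28792939e-01, -5.60747535e-04]), 'force': array([-0.90066329, -0.37371883,  0.6743234 ]), 'ft_torque': array([-0.05947394,  0.03540041,  0.00506596]), 'grip_width': 0.08759660305185298}
```

View pics/w1.png

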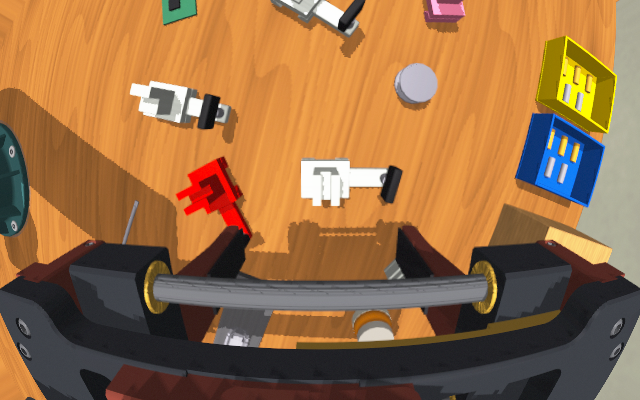

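```bash
python3 - <<'E'
from h import *
p=np.load("w1.npz")["p"][:,:,::-1]
c=cv2.resize(p[145:220,290:415],(800,480),interpolation=cv2.INTER_NEAREST);cv2.imwrite("pics/w1c.png",c)
E
```

```text
(no output)
```

View pics/w1c.png

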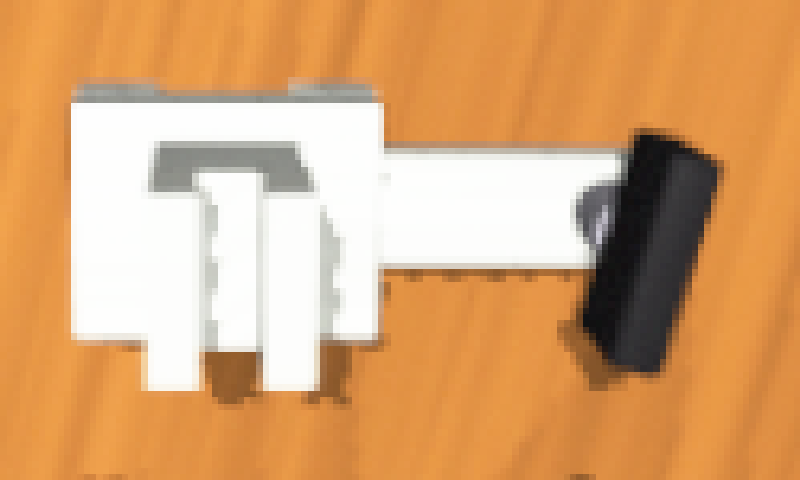

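```bash
python3 - <<'E'
from h import *
T=np.load("w1.npz")["T"]
def f(pts,z):
    a=np.array(pts)/6.4+[290-.5,145-.5]; return plane(*rays_wrist(T,a),z)*1000
b=f([(72,102),(382,102),(382,340),(72,338)],.032)
t=f([(147,192),(319,192),(319,390),(144,390)],.092)
k=f([(640,133),(720,162),(660,374),(610,370)],.071)
for q in (b,t,k):
    print(q.round(1).tolist(),"c",q.mean(0).round(1),"sides",[np.linalg.norm(q[i]-q[i-1]).round(1) for i in range(4)],
     "ang",[np.degrees(np.arctan2(*(q[i]-q[j])[::-1])).round(1) for i,j in((1,0),(2,3),(0,3),(1,2))])
E
```

```text
[[605.1, 172.8], [658.6, 187.1], [670.6, 145.0], [615.7, 130.8]] c [637.5 158.9] sides [np.float64(43.3), np.float64(55.3), np.float64(43.7), np.float64(56.7)] ang [np.float64(14.9), np.float64(14.5), np.float64(104.1), np.float64(105.9)]
[[621.2, 170.4], [645.9, 177.0], [654.2, 147.6], [628.4, 140.8]] c [637.4 158.9] sides [np.float64(30.5), np.float64(25.6), np.float64(30.5), np.float64(26.7)] ang [np.float64(14.9), np.float64(14.8), np.float64(103.6), np.float64(105.6)]
[[695.7, 197.0], [710.1, 196.2], [711.2, 159.6], [702.7, 158.1]] c [704.9 177.7] sides [np.float64(39.6), np.float64(14.4), np.float64(36.6), np.float64(8.6)] ang [np.float64(-3.4), np.float64(10.2), np.float64(100.1), np.float64(91.7)]
```

```bash
python3 -m inch '[[-0.3,[3,5,-30],0],[-0.3,[3,5,-60],0],[-0.3,[3,5,-90],0],[-0.3,[3,5,-120],0],[-0.3,[3,5,-140],0],[-0.3,[3,5,-160],0],[-0.3,[3,5,-175],0],[-0.3,[3,5,-184],0],[-0.3,[3,5,-184],0],[-0.3,[3,5,-184],0]]'
```

```text
t: 2.4
tcp_pos: [0.6354, 0.1618, 0.0558]
tcp_rot: [-0.0, 0.991, 0.131, -0.0]
force: [0.3, 0.1, -0.7]
grip_width: 0.0575
```

```bash
python3 -m inch '[[-0.3,[0,0,0],0],[-0.3,[0,0,0],0]]'; python3 -c "
from plant import readout;o=readout.get_obs();print(o['tcp_pos'],o['tcp_rot'],o['dq'])"
```

```text
t: 2.57
tcp_pos: [0.6371, 0.1614, 0.0571]
tcp_rot: [-0.0, 0.991, 0.131, 0.001]
force: [0.5, -0.7, -0.0]
grip_width: 0.0571
[0.63708071 0.16136181 0.0570586 ] [-5.53020043e-05  9.91430796e-01  1.30628473e-01  1.08410330e-03] [-0.00332981  0.00209309  0.00086986  0.00103976 -0.00127292  0.00036637]
```

```bash
python3 -m inch '[[0,[0,0,0],0],[0.2,[0,0,0],0],[0.4,[0,0,0],0],[0.4,[0,0,0],0],[0.6,[0,0,0],0],[1,[0,0,0],0],[1,[0,0,0],0],[1,[0,0,0],0]]' 40; for i in 1 2 ; do python3 -m inch '[[1,[0,0,0],0]]' ; done
python3 - <<'E'
from h import *
o=readout.get_obs();p,d=imaging.capture("wrist");np.savez("w2.npz",p=p,d=d,T=wpose(o));cv2.imwrite("pics/w2.png",p[:,:,::-1]);print(o['force'],o['ft_torque'])
E
```

```text
t: 3.23
tcp_pos: [0.6368, 0.161, 0.0558]
tcp_rot: [-0.0, 0.991, 0.13, 0.0]
force: [2.3, 0.7, 1.6]
grip_width: 0.0258
t: 3.32
tcp_pos: [0.6368, 0.161, 0.0559]
tcp_rot: [-0.0, 0.991, 0.13, 0.0]
force: [2.2, -0.8, 2.3]
grip_width: 0.0261
t: 3.4
tcp_pos: [0.6368, 0.161, 0.0559]
tcp_rot: [0.0, 0.991, 0.13, 0.0]
force: [2.2, 0.7, 1.5]
grip_width: 0.0258
[2.23360458 0.72023899 1.52042864] [-0.05019945 -0.27756881  0.00680669]
```

View pics/w2.png

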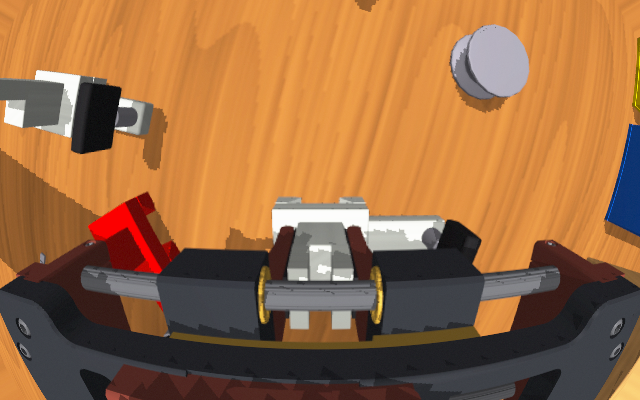

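```bash
python3 -m inch '[[1,[0,0,10],0],[1,[0,0,30],0],[1,[0,0,60],0],[1,[0,0,100],0],[1,[-5,-20,140],-4],[-0,[-10,-40,170],-6]]' 2>/dev/null | head -0; echo checked
```

```text
checked
```

That last row carried a wrong grip value (0, which is half open). I'm checking at once whether I've lost the carrier.

```bash
python3 - <<'E'
from h import *
o=readout.get_obs();print(o['t'],o['tcp_pos'],o['grip_width'],o['force'])
p,d=imaging.capture("wrist");np.savez("w3.npz",p=p,d=d,T=wpose(o));cv2.imwrite("pics/w3.png",p[:,:,::-1])
p,d=imaging.capture("side");cv2.imwrite("pics/side3.png",p[:,:,::-1])
E
```

```text
3.95 [0.62547635 0.12167568 0.22777213] 0.029350782963428527 [ 0.97812681 -0.10361084  0.62199936]
```

View pics/w3.png

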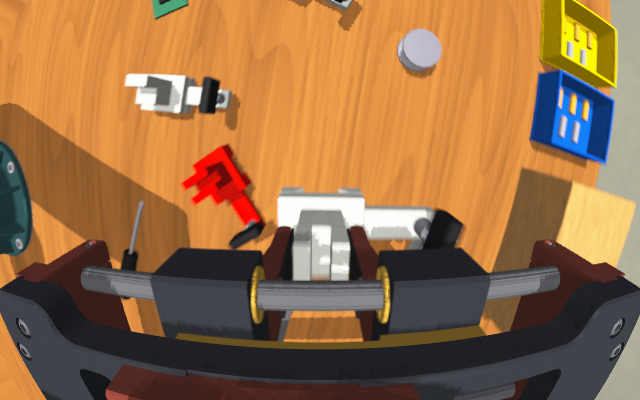

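View pics/side3.png

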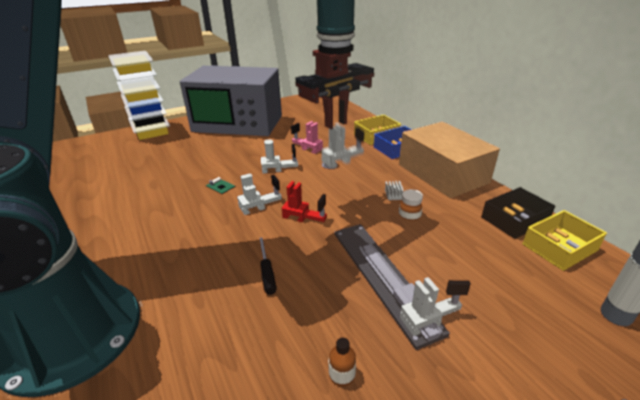

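The carrier is slipping out, and closing now would only knock it. I'll keep the fingers open and still, then see where it lands.

```bash
python3 -m inch '[[-0.3,[0,0,0],0],[-0.3,[0,0,0],0],[-0.3,[0,0,0],0],[-0.3,[0,0,0],0],[-0.3,[0,0,0],0],[-0.3,[0,0,0],0]]'; python3 - <<'E'
from h import *
o=readout.get_obs();print(o['t'],o['tcp_pos'],o['grip_width'],o['force'])
p,d=imaging.capture("wrist");np.savez("w4.npz",p=p,d=d,T=wpose(o));cv2.imwrite("pics/w4.png",p[:,:,::-1])
p,d=imaging.capture("side");q=cv2.resize(p[90:250,200:440],(800,533),interpolation=3);cv2.imwrite("pics/side4.png",q[:,:,::-1])
E
```

```text
t: 4.55
tcp_pos: [0.6258, 0.1213, 0.2245]
tcp_rot: [-0.0, 0.997, 0.079, -0.001]
force: [-0.8, -0.0, -0.4]
grip_width: 0.057
4.55 [0.62577233 0.12126915 0.22451012] 0.056980482898950274 [-0.77909942 -0.009654   -0.37461663]
```

View pics/w4.png

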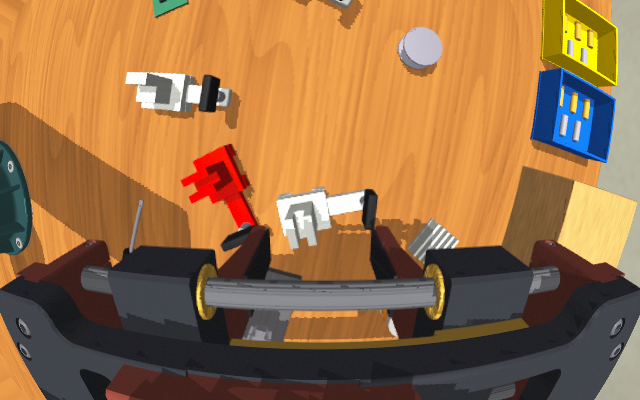

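View pics/side4.png

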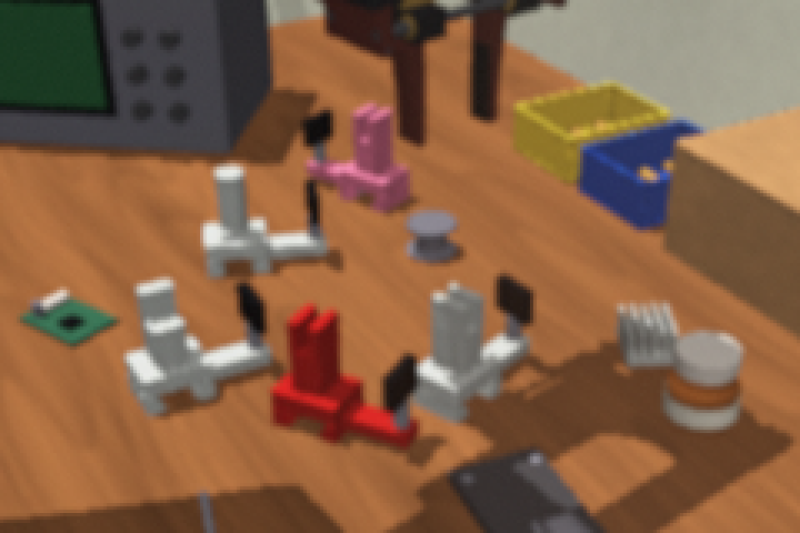

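It landed upright near (305,210) in the wrist view, and neither the red carrier nor anything else seems touched. I'll measure it again.

```bash
python3 - <<'E'
from h import *
p=np.load("w4.npz")["p"][:,:,::-1]
c=cv2.resize(p[175:260,265:395],None,fx=6,fy=6,interpolation=cv2.INTER_NEAREST);cv2.imwrite("pics/w4c.png",c)
E
```

```text
(no output)
```

View pics/w4c.png

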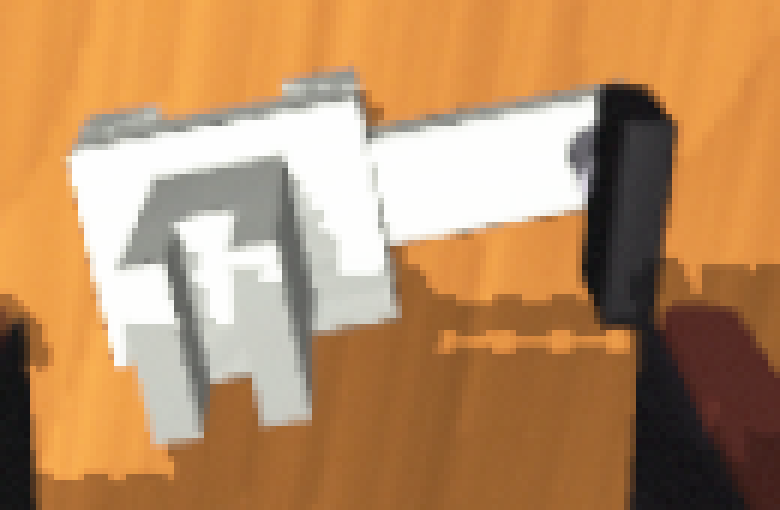

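```bash
python3 - <<'E'
from h import *
T=np.load("w4.npz")["T"]; T[:3,3]=[.626,.121,.2255]
print(np.degrees(np.arctan2(T[1,0],T[0,0])))
def f(pts,z):
    a=np.array(pts)/6+[265-.5,175-.5]; return plane(*rays_wrist(T,a),z)*1000
b=f([(70,152),(360,98),(397,315),(115,362)],.032)
t=f([(118,268),(280,243),(310,420),(155,445)],.092)
for q in (b,t):
    print(q.round(1).tolist(),"c",q.mean(0).round(1),"sides",[np.linalg.norm(q[i]-q[i-1]).round(1) for i in range(4)],
     "ang",[np.degrees(np.arctan2(*(q[i]-q[j])[::-1])).round(1) for i,j in((1,0),(2,3),(0,3),(1,2))])
E
```

```text
9.028526817153779
[[578.0, 95.6], [630.5, 114.4], [644.4, 73.4], [591.8, 55.0]] c [611.2  84.6] sides [np.float64(42.8), np.float64(55.7), np.float64(43.3), np.float64(55.7)] ang [np.float64(19.8), np.float64(19.3), np.float64(108.7), np.float64(108.7)]
[[594.4, 94.3], [619.0, 102.4], [628.2, 73.7], [604.0, 65.2]] c [611.4  83.9] sides [np.float64(30.7), np.float64(26.0), np.float64(30.2), np.float64(25.7)] ang [np.float64(18.4), np.float64(19.3), np.float64(108.4), np.float64(107.8)]
```

```bash
python3 - <<'E'
from h import *
T=np.load("w4.npz")["T"]; T[:3,3]=[.626,.121,.2255]
q=plane(*rays_wrist(T,[(255,232),(222,247),(240,240)]),.071)*1000
d=q-[611.3,84.2];a=np.radians(19);print(q.round(),np.c_[d@[np.cos(a),np.sin(a)],d@[np.sin(a),-np.cos(a)]].round(1))
E
```

```text
[[564.  68.]
 [529.  44.]
 [549.  56.]] [[-49.8  -0.2]
 [-90.7  11. ]
 [-68.2   6. ]]
```

```bash
python3 -m inch '[[0,[-8,-20,0],5],[0,[-15,-37,-10],10],[0,[-15,-37,-45],10],[0,[-15,-37,-80],10],[0,[-15,-37,-110],10],[0,[-15,-37,-135],10],[0,[-15,-37,-155],10],[0,[-15,-37,-170],10],[0,[-15,-37,-170],10],[0,[-15,-37,-170],10]]'; python3 -m inch '[[0.2,[0,0,0],0],[0.35,[0,0,0],0],[0.45,[0,0,0],0],[1,[0,0,0],0],[1,[0,0,0],0],[1,[0,0,0],0],[1,[0,0,0],0]]' 40
python3 - <<'E'
from h import *
o=readout.get_obs();print(o['t'],o['tcp_pos'],o['grip_width'],o['force'])
p,d=imaging.capture("wrist");cv2.imwrite("pics/w5.png",p[:,:,::-1]);np.savez("w5.npz",p=p,T=wpose(o))
E
```

```text
t: 5.48
tcp_pos: [0.6107, 0.084, 0.0549]
tcp_rot: [-0.0, 0.986, 0.165, -0.001]
force: [0.1, -0.2, 0.3]
grip_width: 0.0439
t: 6.07
tcp_pos: [0.6122, 0.0839, 0.057]
tcp_rot: [0.0, 0.986, 0.165, 0.001]
force: [-0.6, 0.3, 6.8]
grip_width: 0.0255
6.0667 [0.61223004 0.08392874 0.05699366] 0.02546438649959076 [-0.55916199  0.33110127  6.81397623]
```

View pics/w5.png

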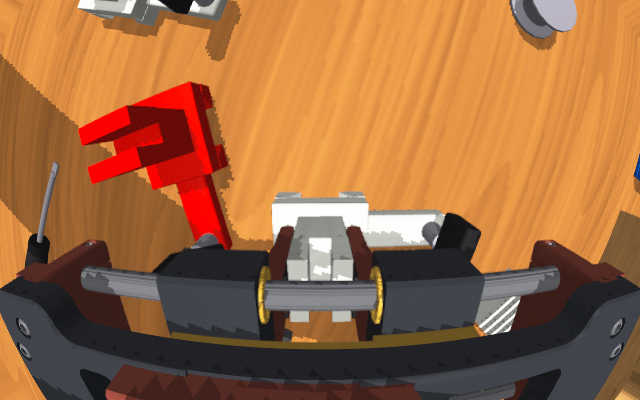

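```bash
python3 -m inch '[[1,[0,0,8],0],[1,[0,0,25],0],[1,[0,0,50],0],[1,[0,0,80],0],[1,[0,0,110],0],[1,[0,0,140],0],[1,[0,0,170],0],[1,[0,0,190],0],[1,[0,0,200],0],[1,[0,0,200],0]]'; python3 -m inch '[[1,[-4,-20,0],-3],[1,[-8,-50,0],-6],[1,[-12,-85,0],-9],[1,[-16,-120,0],-12],[1,[-20,-155,0],-15],[1,[-24,-190,0],-18],[1,[-30,-225,0],-21],[1,[-36,-260,0],-24],[1,[-42,-290,0],-26],[1,[-46,-315,0],-26]]';  python3 -m inch '[[1,[0,-12,0],0],[1,[0,-19,0],0],[1,[0,-19,0],0],[1,[0,-19,0],0]]'
python3 - <<'E'
from h import *
o=readout.get_obs();print(o['t'],o['tcp_pos'],o['grip_width'],o['force'],o['joint_pos'])
p,d=imaging.capture("wrist");cv2.imwrite("pics/w6.png",p[:,:,::-1]);np.savez("w6.npz",p=p,T=wpose(o))
E
```

```text
t: 6.95
tcp_pos: [0.6123, 0.084, 0.2581]
tcp_rot: [0.0, 0.986, 0.165, 0.002]
force: [1.2, -0.3, -4.1]
grip_width: 0.0257
t: 7.78
tcp_pos: [0.5631, -0.2328, 0.2531]
tcp_rot: [-0.001, 0.998, -0.063, -0.002]
force: [0.8, 0.1, -3.4]
grip_width: 0.0261
t: 8.12
tcp_pos: [0.5651, -0.2489, 0.2546]
tcp_rot: [-0.001, 0.998, -0.061, -0.001]
force: [-0.2, -0.2, -3.5]
grip_width: 0.0255
8.1167 [ 0.56507247 -0.24887333  0.25462517] 0.025536603033454956 [-0.18031667 -0.16748609 -3.45879937] [-5.27181593e-01  3.72503288e-01  1.45016929e+00  8.61982668e-04
  1.32112886e+00 -4.05335555e-01]
```

View pics/w6.png

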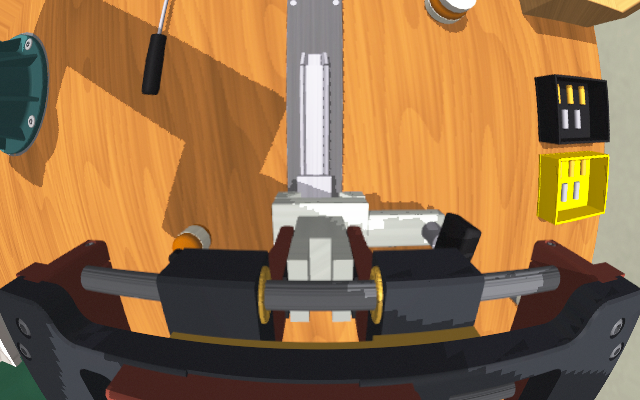

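```bash
python3 - <<'E'
from h import *
p=np.load("w6.npz")["p"][:,:,::-1]
c=np.zeros((600,800,3),np.uint8)
a=cv2.resize(p[0:100,278:353],None,fx=5,fy=5,interpolation=0);b=cv2.resize(p[100:205,278:353],None,fx=5,fy=5,interpolation=0)
c[:a.shape[0],:375]=a;c[:b.shape[0],400:775]=b;cv2.imwrite("pics/w6c.png",c)
E
```

```text
(no output)
```

View pics/w6c.png

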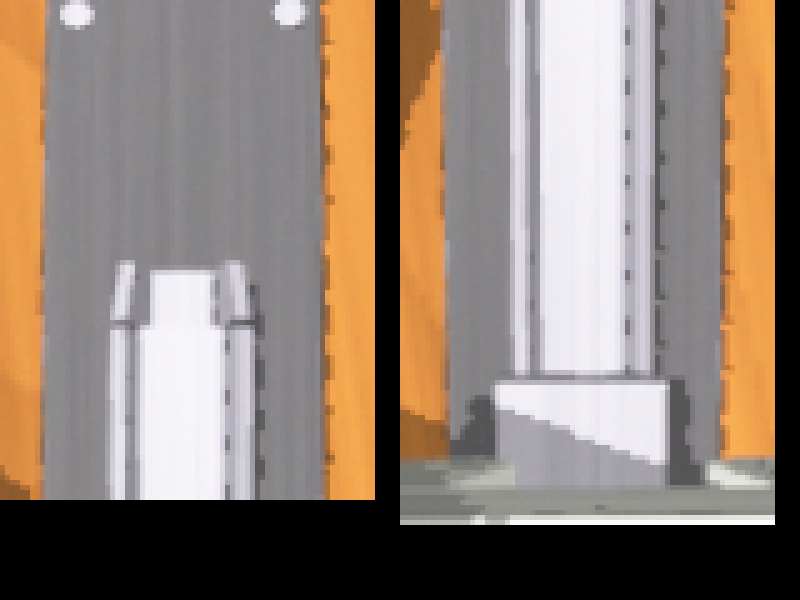

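```bash
python3 - <<'E'
from h import *
D=np.load("w6.npz");p=D["p"];T=D["T"];T[:3,3]=[.565,-.250,.2555]
print("toolyaw",np.degrees(np.arctan2(T[1,0],T[0,0])))
S=cv2.cvtColor(p,cv2.COLOR_RGB2HSV)[...,1].astype(float);V=p.astype(float).mean(2)
def line(P):
    vx,vy,x0,y0=cv2.fitLine((P*1000).astype(np.float32),cv2.DIST_HUBER,0,.01,.01).ravel()
    if vy>0: vx,vy=-vx,-vy
    return np.array([vx,vy]),np.array([x0,y0])
L=[];Rr=[]
for v in list(range(10,185)):
    s=S[v]
    l=next((u for u in range(312,270,-1) if s[u]>90),None); r=next((u for u in range(330,360) if s[u]>90),None)
    f=lambda a,b:(90-s[a])/(s[b]-s[a])
    if l: L.append((l+ (s[l]-90)/(s[l]-s[l+1]),v))
    if r: Rr.append((r- (s[r]-90)/(s[r]-s[r-1]),v))
lines={}
for n,P,z in(("L",L,.012),("R",Rr,.012)):
    lines[n]=line(plane(*rays_wrist(T,P),z)); print(n,np.degrees(np.arctan2(*lines[n][0][::-1])),lines[n][1])
def at(l,y): d,p0=l; return p0[0]+d[0]/d[1]*(y-p0[1])
for y in (-60,-100,-200): print(y,at(lines["L"],y),at(lines["R"],y),(at(lines["L"],y)+at(lines["R"],y))/2)
# dovetail edges, manual
for nm,z,pts in (("dove foot?",.024,[(300,86),(329.2,86),(300.6,170),(330.8,170)]),("crest inner",.026,[(305,90),(322.2,90),(306,165),(322.5,165)]),("start",.012,[(302,52.3),(326,52.3)]),("start",.026,[(302,52.3),(326,52.3),(303,64),(327,64)]),("bar",.026,[(297,175.7),(331.6,175.7)]),("bolts",.012,[(293,2.7),(335.8,2.7)])):
    print(nm,z,(plane(*rays_wrist(T,np.array(pts)-.5+ .5),z)*1000).round(1).tolist())
E
```

```text
toolyaw -6.9934396134261085
L -96.962654 [ 533.52594 -146.37653]
R -96.926926 [ 603.8684  -144.71193]
-60 544.0745 614.1601 579.1173
-100 539.1896 609.3005 574.245
-200 526.9773 597.1514 562.06433
dove foot? 0.024 [[553.3, -134.2], [588.0, -138.6], [540.9, -236.3], [577.7, -240.9]]
crest inner 0.026 [[558.7, -140.2], [579.0, -142.8], [548.4, -230.8], [568.4, -233.2]]
start 0.012 [[560.3, -89.6], [589.9, -93.4]]
start 0.026 [[560.8, -93.0], [589.2, -96.7], [560.2, -107.9], [588.6, -111.5]]
bar 0.026 [[535.7, -242.5], [577.8, -247.7]]
bolts 0.012 [[556.9, -19.3], [610.8, -26.4]]
```

```bash
python3 - <<'E'
from h import *
D=np.load("w6.npz");p=D["p"]
cv2.imwrite("pics/w6d.png",cv2.resize(p[185:300,255:385,::-1],None,fx=5,fy=5,interpolation=0))
E
```

```text
(no output)
```

View pics/w6d.png

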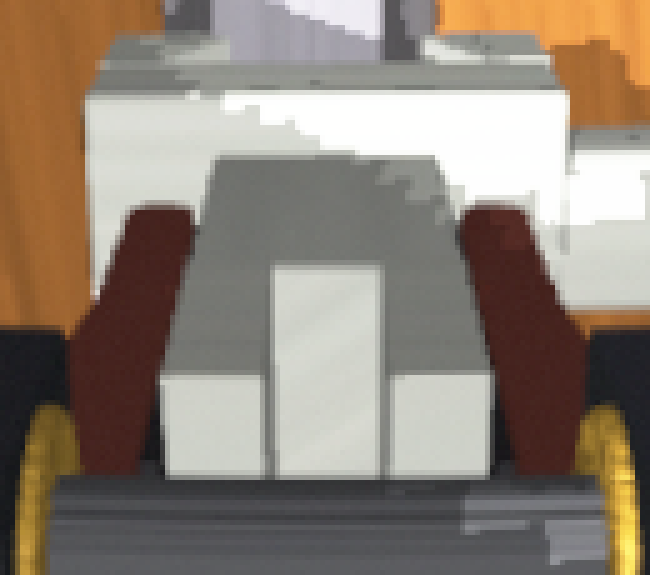

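```bash
python3 - <<'E'
from h import *
I=np.eye(4)
for z,pts in((.024,[(272.2-.5,203),(368.6-.5,203)]),(-.036,[(286.5,259),(352.5,259)])):
    q=plane(*rays_wrist(I,pts),z)*1000; print(q.round(1).tolist(),q.mean(0).round(1))
# rail centre line in tool frame at far depth
E
```

```text
[[-28.7, -22.6], [26.0, -22.6]] [ -1.3 -22.6]
[[-14.2, -15.9], [11.3, -15.9]] [ -1.5 -15.9]
```

```bash
python3 -m inch '[[1,[2,20,0],0],[1,[4,50,0],0],[1,[7,85,0],0],[1,[10,120,0],0],[1,[13,155,0],0],[1,[15,180,-20],0],[1,[15,187,-55],0],[1,[15,187,-90],0],[1,[15,187,-120],0],[1,[15,187,-140],0]]';  python3 -m inch '[[1,[0,0,-12],0],[1,[0,0,-24],0],[1,[0,0,-33],0],[1,[0,0,-36],0],[1,[0,0,-36],0],[1,[0,0,-36],0]]'
python3 - <<'E'
from h import *
o=readout.get_obs();print(o['t'],o['tcp_pos'],o['grip_width'],o['force'])
p,d=imaging.capture("wrist");cv2.imwrite("pics/w7.png",p[:,:,::-1]);np.savez("w7.npz",p=p,T=wpose(o))
E
```

```text
t: 9.0
tcp_pos: [0.5783, -0.0603, 0.1129]
tcp_rot: [-0.001, 0.998, -0.06, -0.002]
force: [-0.2, -0.1, -4.3]
grip_width: 0.0257
t: 9.5
tcp_pos: [0.5807, -0.0626, 0.0801]
tcp_rot: [0.0, 0.998, -0.061, 0.0]
force: [-0.4, -0.9, -3.9]
grip_width: 0.0259
9.5 [ 0.58066816 -0.06262744  0.08014614] 0.02591102869584785 [-0.42513289 -0.86884441 -3.87767152]
```

View pics/w7.png

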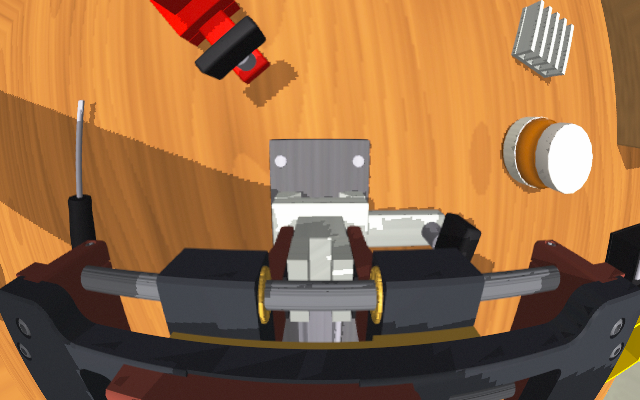

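```bash
python3 - <<'E'
from h import *
p=np.load("w7.npz")["p"];S=cv2.cvtColor(p,cv2.COLOR_RGB2HSV)[...,1].astype(float)
I=np.eye(4);C=[]
for v in range(146,192,3):
    s=S[v];l=next(u for u in range(300,255,-1) if s[u]>90);r=next(u for u in range(345,390) if s[u]>90)
    a=l+(s[l]-90)/(s[l]-s[l+1]);b=r-(s[r]-90)/(s[r]-s[r-1])
    q=plane(*rays_wrist(I,[(a,v),(b,v)]),.068)*1000;C.append((q[0,1],q[0,0],q[1,0]))
C=np.array(C);print(C.round(1)[::3]);m=C[:,1:].mean(1);print(m.round(2),np.degrees(np.polyfit(C[:,0],m,1)[0]/1),'deg/mm->',np.polyfit(C[:,0],m,1)[0]*57.3)
print("end",plane(*rays_wrist(I,[(300,139.5),(345,139.5)]),.068)*1000)
cv2.imwrite("pics/w7c.png",cv2.resize(p[185:350,245:395,::-1],None,fx=3.6,fy=3.6,interpolation=0))
E
```

```text
[[-51.8 -36.7  32.7]
 [-45.5 -36.4  32.6]
 [-39.2 -36.5  32.7]
 [-32.8 -36.7  32.6]
 [-26.4 -36.7  32.6]
 [-19.9 -36.5  32.8]]
[-1.98 -2.01 -2.02 -1.91 -1.82 -1.87 -1.91 -1.98 -2.01 -2.03 -2.05 -2.02
 -2.03 -1.94 -1.83 -1.84] 0.06466103274734974 deg/mm-> 0.06466579576907862
end [[-14.99579456 -55.99641736]
 [ 15.79911167 -56.03801774]]
```

View pics/w7c.png

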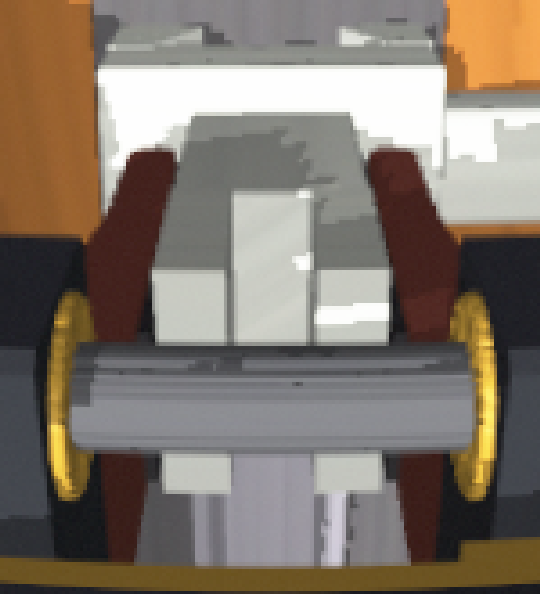

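```bash
python3 -m inch '[[1,[-0.5,0,-4],0],[1,[-0.5,0,-8],0],[1,[-0.5,0,-10],0],[1,[-0.5,0,-11],0],[1,[-0.5,0,-11],0]]';  python3 -m inch '[[1,[0,0,-1],0],[1,[0,0,-1],0]]'; python3 -m inch '[[1,[0,0,0],0]]'
```

```text
t: 9.97
tcp_pos: [0.5796, -0.0631, 0.069]
tcp_rot: [-0.0, 0.998, -0.061, -0.0]
force: [-1.1, 1.0, 1.9]
grip_width: 0.0262
t: 10.13
tcp_pos: [0.5796, -0.0631, 0.0689]
tcp_rot: [0.0, 0.998, -0.061, -0.0]
force: [-4.8, 0.6, 11.2]
grip_width: 0.0257
t: 10.22
tcp_pos: [0.5796, -0.0631, 0.069]
tcp_rot: [0.0, 0.998, -0.061, -0.0]
force: [-6.0, 0.5, 10.6]
grip_width: 0.0261
```

```bash
python3 -m inch '[[1,[0,0,0.7],0],[1,[-0.5,-4,0.7],0],[1,[-1,-8,0.7],0],[1,[-1.5,-12,0.7],0],[1,[-1.9,-16,0.7],0],[1,[-2.4,-20,0.7],0],[1,[-2.4,-20,0.7],0]]';  python3 -m inch '[[1,[-0.5,-4,0],0],[1,[-1,-8,0],0],[1,[-1,-8,0],0]]'
```

```text
t: 10.8
tcp_pos: [0.5786, -0.0836, 0.069]
tcp_rot: [-0.0, 0.998, -0.062, 0.001]
force: [0.3, 2.5, 4.7]
grip_width: 0.0256
t: 11.05
tcp_pos: [0.5776, -0.0916, 0.069]
tcp_rot: [-0.0, 0.998, -0.062, 0.001]
force: [0.6, 2.5, 6.4]
grip_width: 0.0256
```

Low forces: the front face is now some 17 mm past the dovetail's start. Continuing.

```bash
python3 -m inch '[[1,[-0.6,-5,0.3],0],[1,[-1.2,-10,0.3],0],[1,[-1.8,-15,0.3],0],[1,[-2.4,-20,0.3],0],[1,[-3,-25,0.3],0],[1,[-3.7,-30,0.3],0],[1,[-3.7,-30,0.3],0]]';  python3 -m inch '[[1,[-0.9,-7,0],0],[1,[-1.7,-14,0],0],[1,[-2.6,-21,0],0],[1,[-3.4,-28,0],0],[1,[-4.3,-35,0],0],[1,[-4.9,-40,0],0],[1,[-4.9,-40,0],0]]'
```

```text
t: 11.63
tcp_pos: [0.5731, -0.1224, 0.069]
tcp_rot: [0.0, 0.998, -0.061, 0.0]
force: [0.7, 1.3, 4.9]
grip_width: 0.0261
t: 12.22
tcp_pos: [0.568, -0.1626, 0.069]
tcp_rot: [0.0, 0.998, -0.062, 0.0]
force: [0.7, 0.9, 5.1]
grip_width: 0.026
```

```bash
python3 -m inch '[[1,[-0.9,-7,0],0],[1,[-1.7,-14,0],0],[1,[-2.6,-21,0],0],[1,[-3.4,-28,0],0],[1,[-4.3,-35,0],0],[1,[-4.9,-40,0],0],[1,[-4.9,-40,0],0]]'
```

```text
t: 12.8
tcp_pos: [0.563, -0.2025, 0.069]
tcp_rot: [0.0, 0.998, -0.061, 0.0]
force: [-0.8, 1.4, 5.4]
grip_width: 0.0261
```

```bash
python3 -m inch '[[1,[-0.6,-5,0],0],[1,[-1.2,-10,0],0],[1,[-1.8,-15,0],0],[1,[-1.8,-15,0],0]]'; for i in 1 2 3 4 5; do python3 -m inch '[[1,[-0.2,-2,0],0],[1,[-0.2,-2,0],0]]' | grep -E "tcp_pos|force"; done
```

```text
t: 13.13
tcp_pos: [0.5612, -0.2171, 0.069]
tcp_rot: [0.0, 0.998, -0.061, 0.0]
force: [0.5, 2.5, 5.7]
grip_width: 0.0258
tcp_pos: [0.561, -0.2185, 0.069]
force: [0.8, 4.2, 6.4]
tcp_pos: [0.5608, -0.2202, 0.069]
force: [-0.1, 5.3, 7.0]
tcp_pos: [0.5608, -0.2204, 0.0691]
force: [2.1, 12.5, 8.6]
tcp_pos: [0.5607, -0.2206, 0.0691]
force: [4.0, 18.2, 11.6]
tcp_pos: [0.5607, -0.2212, 0.0692]
force: [5.5, 22.7, 13.0]
```

```bash
python3 -m inch '[[1,[0.6,5,0],0],[1,[0.6,5,0],0]]'; python3 - <<'E'
from h import *
for n in("top","side"):
    p,d=imaging.capture(n);np.savez(n+"8.npz",p=p,d=d)
    q=p[150:240,380:510] if n=="top" else p[220:350,350:490]
    cv2.imwrite(f"pics/{n}8.png",cv2.resize(q[:,:,::-1],None,fx=4,fy=4,interpolation=3))
E
```

```text
t: 14.13
tcp_pos: [0.5609, -0.2205, 0.069]
tcp_rot: [-0.0, 0.998, -0.061, 0.0]
force: [1.1, 6.0, 7.3]
grip_width: 0.0259
```

View pics/top8.png

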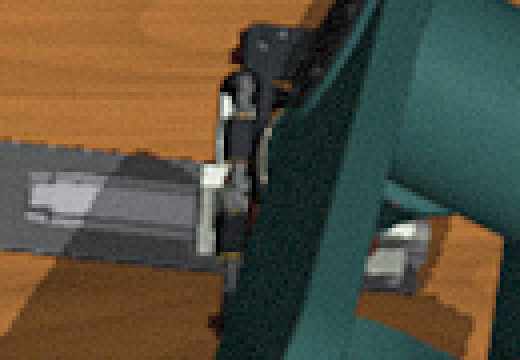

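View pics/side8.png

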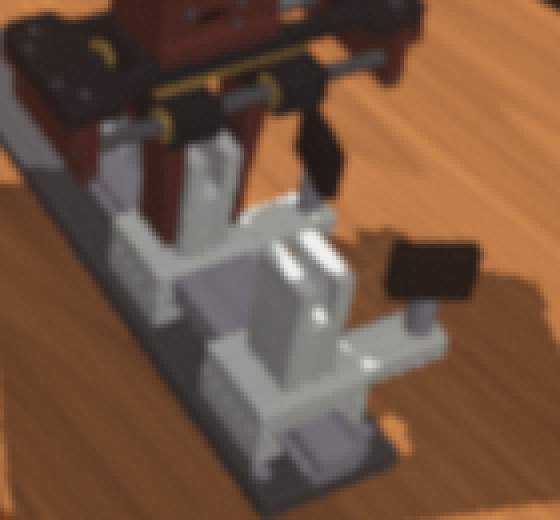

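```bash
python3 -m inch '[[0.2,[0,0,0],0],[0,[0,0,0],0],[-0.2,[0,0,0],0],[-0.2,[0,0,0],0],[-0.2,[0,0,10],0],[-0.2,[0,0,30],0],[-0.2,[0,0,60],0],[-0.2,[0,0,95],0],[-0.2,[10,0,130],0],[-0.2,[30,-4,150],0]]' | grep -vE rot; python3 -m inch '[[-0.2,[20,-2,20],0],[-0.2,[41,-5,20],0],[-0.2,[41,-5,20],0],[-0.2,[41,-5,20],0]]'
python3 - <<'E'
from h import *
o=readout.get_obs();print(o['t'],o['tcp_pos'],o['grip_width'],o['force'])
p,d=imaging.capture("wrist");cv2.imwrite("pics/w9.png",p[:,:,::-1]);np.savez("w9.npz",p=p,T=wpose(o))
cv2.imwrite("pics/w9c.png",cv2.resize(p[120:270,220:420,::-1],None,fx=4,fy=4,interpolation=0))
E
```

```text
t: 15.07
tcp_pos: [0.5902, -0.2252, 0.2234]
force: [1.1, -0.4, 0.2]
grip_width: 0.0527
t: 15.4
tcp_pos: [0.632, -0.2303, 0.2391]
tcp_rot: [0.0, 0.998, -0.061, 0.0]
force: [-0.9, -0.9, -0.6]
grip_width: 0.0531
15.4 [ 0.6320437  -0.23028559  0.23906759] 0.053063395176323205 [-0.91993196 -0.93180387 -0.60803116]
```

View pics/w9c.png

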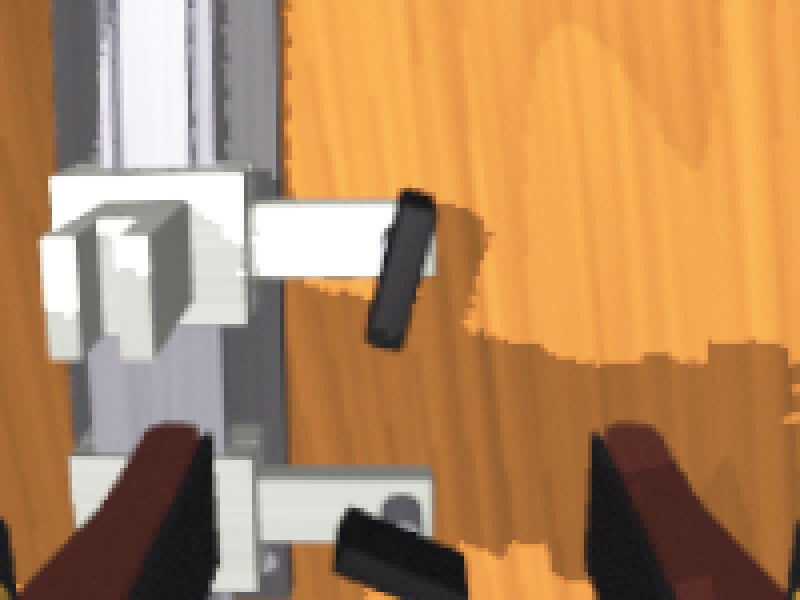

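```bash
python3 - <<'E'
from h import *
T=np.load("w9.npz")["T"];T[:3,3]=[.632,-.2305,.239]
f=lambda pts,z: plane(*rays_wrist(T,np.array(pts)/4+[220-.5,120-.5]),z)*1000
k=f([(402,212),(433,205),(402,348),(369,342)],.083)
print(k.round(1).tolist(),k.mean(0).round(1),[np.linalg.norm(k[i]-k[i-1]).round(1) for i in range(4)],[np.degrees(np.arctan2(*(k[a]-k[b])[::-1])).round(1) for a,b in((0,3),(1,2))])
b=f([(50,176),(249,170),(249,323)],.044);print(b.round(1).tolist())
m=f([(70,456),(258,456)],.044);print(m.round(1).tolist())
a=np.radians(-6.95);print("mate-block rear gap along rail",(m[1]-b[1])@[np.sin(a),-np.cos(a)])
E
```

```text
[[633.0, -211.5], [640.8, -210.7], [628.8, -245.8], [620.8, -243.2]] [ 630.9 -227.8] [np.float64(34.0), np.float64(7.8), np.float64(37.1), np.float64(8.4)] [np.float64(68.9), np.float64(71.2)]
[[534.7, -194.4], [591.7, -200.6], [585.3, -243.9]]
[[524.8, -277.8], [581.6, -283.9]]
mate-block rear gap along rail 83.91351897051433
```

```bash
python3 -m inch '[[-0.2,[0,1,-30],-6],[-0.2,[0,1,-60],-12.5],[-0.2,[0,1,-90],-12.5],[-0.2,[0,1,-115],-12.5],[-0.2,[0,1,-135],-12.5],[-0.2,[0,1,-155],-12.5],[-0.2,[0,1,-169],-12.5],[-0.2,[0,1,-169],-12.5],[0.2,[0,1,-169],-12.5],[0.5,[0,1,-169],-12.5]]' 50; python3 -m inch '[[0.7,[0,0,0],0],[0.8,[0,0,0],0],[1,[0,0,0],0],[1,[0,0,0],0],[1,[0,0,0],0],[1,[0,0,0],0]]'; python3 - <<'E'
from h import *
o=readout.get_obs();print(o['force'],o['ft_torque'],o['joint_pos'])
p,d=imaging.capture("wrist");cv2.imwrite("pics/w10.png",p[:,:,::-1])
E
```

```text
t: 16.28
tcp_pos: [0.6314, -0.2292, 0.0704]
tcp_rot: [0.0, 0.986, -0.169, 0.0]
force: [-0.3, 0.3, 0.6]
grip_width: 0.0425
t: 16.78
tcp_pos: [0.6321, -0.2292, 0.0702]
tcp_rot: [0.0, 0.986, -0.169, 0.0]
force: [0.4, -0.1, 3.0]
grip_width: 0.0098
[ 0.36321488 -0.07940262  2.99376345] [ 0.06734009  0.12368145 -0.12042992] [-4.50537582e-01  6.31273135e-01  1.49922646e+00  2.68167192e-04
  1.01018754e+00 -1.10081536e-01]
```

View pics/w10.png

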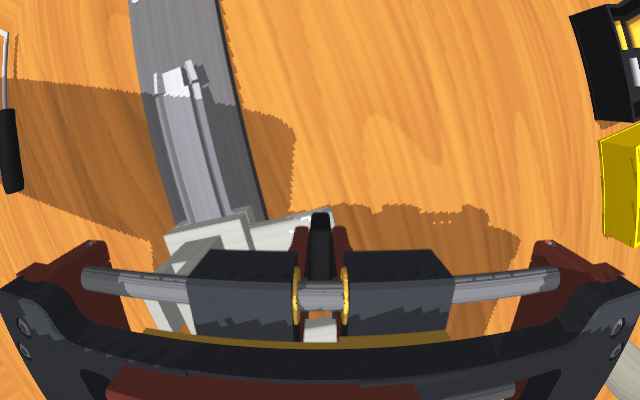

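```bash
python3 -m inch '[[1,[0,0,0],-5],[1,[0,0,0],-10],[1,[0,0,0],-16],[1,[0,0,0],-22],[1,[0,0,0],-28],[1,[0,0,0],-34],[1,[0,0,0],-40],[1,[0,0,0],-46],[1,[0,0,0],-50],[1,[0,0,0],-50]]'; python3 -c "
from plant import readout;o=readout.get_obs();print(o['ft_torque'],o['joint_pos'][5])"; python3 -m inch '[[1,[0,0,0],-5],[1,[0,0,0],-10],[1,[0,0,0],-15],[1,[0,0,0],-20],[1,[0,0,0],-25],[1,[0,0,0],-30],[1,[0,0,0],-30]]'; python3 -c "
from plant import readout;o=readout.get_obs();print(o['ft_torque'],o['joint_pos'][5])"
```

```text
t: 17.67
tcp_pos: [0.6319, -0.2296, 0.0701]
tcp_rot: [0.0, 0.821, -0.571, 0.0]
force: [0.2, -0.4, 4.5]
grip_width: 0.0099
[-0.03424647  0.27122596 -0.05583351] 0.7647487145084323
t: 18.25
tcp_pos: [0.6323, -0.229, 0.0702]
tcp_rot: [0.001, -0.646, 0.764, -0.0]
force: [0.0, 1.8, 5.9]
grip_width: 0.01
[ 0.22913222  0.08448849 -0.04951027] 1.2866822604088772
```

```bash
for i in 1 2; do python3 -m inch '[[1,[0,0,0],-4],[1,[0,0,0],-8],[1,[0,0,0],-12],[1,[0,0,0],-16],[1,[0,0,0],-20],[1,[0,0,0],-20]]'; python3 -c "
from plant import readout;o=readout.get_obs();print(o['ft_torque'],o['joint_pos'][5])"; done
```

```text
t: 18.75
tcp_pos: [0.6326, -0.2286, 0.0702]
tcp_rot: [0.001, -0.504, 0.864, -0.0]
force: [1.4, 2.5, 5.2]
grip_width: 0.0099
[ 0.59247916 -0.02070145 -0.07731217] 1.633893226722149
t: 19.25
tcp_pos: [0.6328, -0.2283, 0.0702]
tcp_rot: [0.001, -0.347, 0.938, 0.0]
force: [2.9, 3.7, 4.6]
grip_width: 0.0098
[ 0.7685497  -0.27582392 -0.00392185] 1.9824424674633943
```

```bash
python3 -m inch '[[1,[0,0,0],-4],[1,[0,0,0],-8],[1,[0,0,0],-12],[1,[0,0,0],-12],[1,[0,0,0],-12]]'; python3 -c "
from plant import readout;o=readout.get_obs();print(o['ft_torque'],o['joint_pos'][5])"; python3 - <<'E'
from h import *
p,d=imaging.capture("wrist");cv2.imwrite("pics/w11.png",p[:,:,::-1])
E
```

```text
t: 19.67
tcp_pos: [0.633, -0.2281, 0.0702]
tcp_rot: [0.001, -0.248, 0.969, 0.0]
force: [2.4, 4.5, 5.2]
grip_width: 0.0098
[ 0.87872627 -0.33961974  0.02470313] 2.1883273456591446
```

View pics/w11.png

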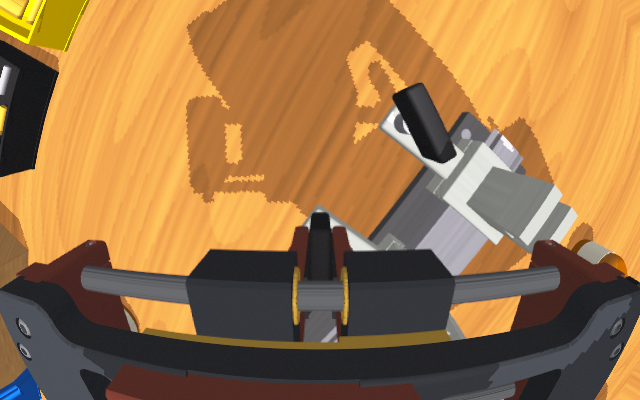

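```bash
python3 -m inch '[[0.7,[0,0,0],0],[0.5,[0,0,0],0],[0.4,[0,0,0],0],[0.4,[0,0,0],0],[0.4,[0,0,10],0],[0.4,[0,0,30],0],[0.4,[0,0,60],0],[0.4,[0,0,95],0],[0.4,[0,0,130],0],[0.4,[0,0,160],0]]'; python3 -m inch '[[0.4,[0,20,10],7],[0.4,[0,40,10],14],[0.4,[0,40,10],21],[0.4,[0,40,10],28],[0.4,[0,40,10],35],[0.4,[0,40,10],42],[0.4,[0,40,10],42],[0.4,[0,40,10],42]]'
python3 - <<'E'
from h import *
o=readout.get_obs();print(o['t'],o['tcp_pos'],o['force'])
p,d=imaging.capture("wrist");cv2.imwrite("pics/w12.png",p[:,:,::-1]);np.savez("w12.npz",p=p,T=wpose(o))
E
```

```text
t: 20.55
tcp_pos: [0.6317, -0.2292, 0.2325]
tcp_rot: [0.0, -0.247, 0.969, -0.0]
force: [0.1, -0.1, -0.0]
grip_width: 0.0265
t: 21.22
tcp_pos: [0.6315, -0.1891, 0.2399]
tcp_rot: [0.0, -0.576, 0.818, 0.0]
force: [-0.2, 0.8, -0.3]
grip_width: 0.0265
21.2167 [ 0.63148603 -0.1890726   0.23990694] [-0.17608327  0.80352624 -0.34511121]
```

View pics/w12.png

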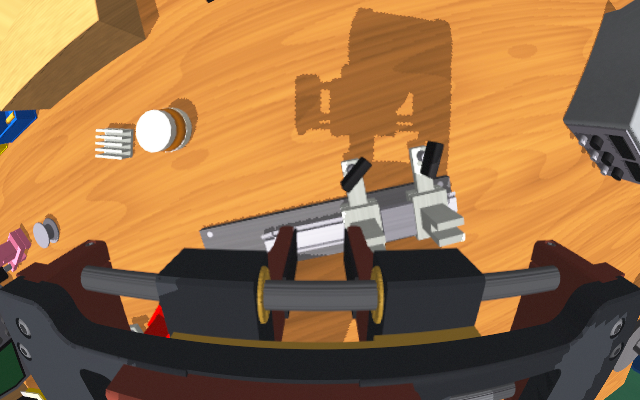

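```bash
python3 - <<'E'
from h import *
p=np.load("w12.npz")["p"];cv2.imwrite("pics/w12c.png",cv2.resize(p[130:260,330:480,::-1],None,fx=4.5,fy=4.5,interpolation=0))
E
```

```text
(no output)
```

View pics/w12c.png

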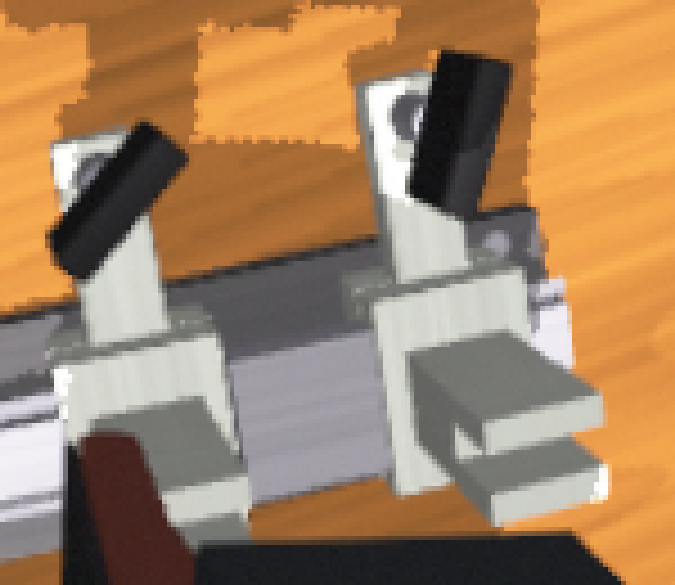

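```bash
python3 - <<'E'
from h import *
T=np.load("w12.npz")["T"]
f=lambda pts,z: plane(*rays_wrist(T,np.array(pts)/4.5+[330-.5,130-.5]),z)*1000
k=f([(188,156),(83,278),(160,135),(57,252)],.083)
ang=[np.degrees(np.arctan2(*(k[a]-k[b])[::-1]))%180 for a,b in((0,1),(2,3))]
print(k.round(1).tolist(),k.mean(0).round(1),ang,[np.radians((83.05-a)%180) for a in ang])
b=f([(55,370),(220,335)],.044);m=f([(375,304),(525,268)],.044)
a=np.radians(-6.95);D=np.array([np.sin(a),-np.cos(a)])
print(b.round(1),m.round(1),"axis",np.degrees(np.arctan2(*(b[1]-b[0])[::-1])),(m-b)@D)
E
```

```text
[[638.9, -245.8], [620.6, -215.1], [645.4, -241.3], [628.2, -211.5]] [ 633.3 -228.4] [np.float64(120.77563196231712), np.float64(119.98022840348848)] [np.float64(2.48315616345175), np.float64(2.4970385744353902)]
[[ 590.9 -201.3]
 [ 585.3 -244.2]] [[ 579.3 -285.6]
 [ 574.5 -328.4]] axis -97.40579965477622 [85.14159977 84.92797532]
```

The knob reads 2.49 rad. The gap reads 85 mm here against 84 before, so I'll repeat the earlier view to compare like with like.

```bash
python3 -m inch '[[0.4,[0,-10,0],7],[0.4,[0,-20,0],14],[0.4,[0,-30,0],21],[0.4,[0,-41,0],28],[0.4,[0,-41,0],35],[0.4,[0,-41,0],42],[0.4,[0,-41,0],49],[0.4,[0,-41,0],56],[0.4,[0,-41,0],63],[0.4,[0,-41,0],70]]'; python3 -m inch '[[0.4,[0,0,0],7],[0.4,[0,0,0],14],[0.4,[0,0,0],21],[0.4,[0,0,0],28],[0.4,[0,0,0],32.5],[0.4,[0,0,0],32.5],[0.4,[0,0,0],32.5],[0.4,[0,0,0],32.5]]'
python3 - <<'E'
from h import *
o=readout.get_obs();print(o['t'],o['tcp_pos'],o['tcp_rot'])
p,d=imaging.capture("wrist");np.savez("w13.npz",p=p,T=wpose(o))
cv2.imwrite("pics/w13c.png",cv2.resize(p[120:270,220:420,::-1],None,fx=4,fy=4,interpolation=0))
E
```

```text
t: 22.1
tcp_pos: [0.6315, -0.2302, 0.2396]
tcp_rot: [-0.0, 0.942, -0.337, -0.0]
force: [-0.3, -0.3, -0.8]
grip_width: 0.0264
t: 22.77
tcp_pos: [0.6316, -0.2301, 0.2397]
tcp_rot: [0.0, 0.998, -0.063, -0.0]
force: [-0.0, -0.6, -0.7]
grip_width: 0.0261
22.7667 [ 0.63163101 -0.23012786  0.23967206] [ 5.38899371e-07  9.98018269e-01 -6.29248084e-02 -6.31456415e-05]
```

View pics/w13c.png

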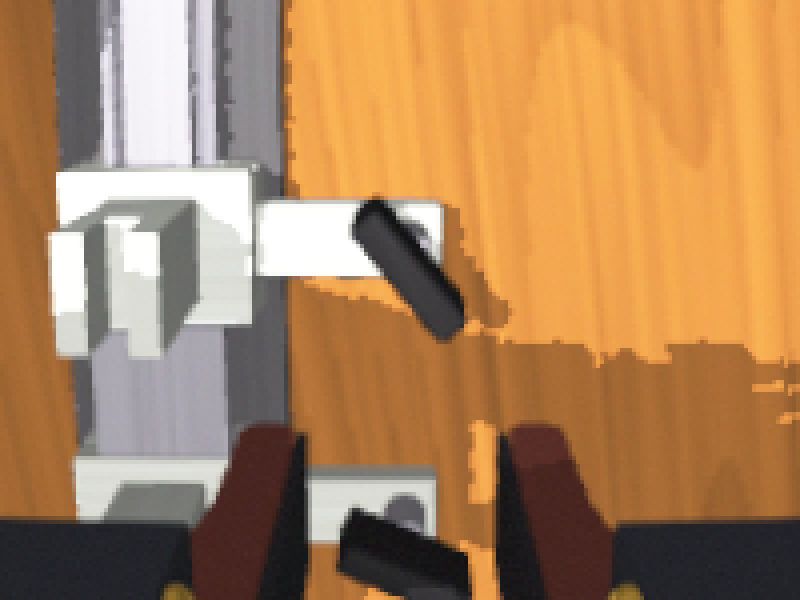

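```bash
python3 - <<'E'
from h import *
for n in("w9","w13"):
    D=np.load(n+".npz");g=D["p"].astype(float).mean(2);T=D["T"];T[:3,3]=[.632,-.2302,.2395]
    print(n,np.degrees(np.arctan2(T[1,0],T[0,0])).round(2))
    a=np.radians(-6.95);X=np.array([np.sin(a),-np.cos(a)])
    for u in(236,240,272,277,280):
        c=g[:,u]; print(u,c[158:166].round().astype(int),"F",c[198:206].round().astype(int), "M",c[230:238].round().astype(int))
E
```

```text
w9 -6.98
236 [ 93  92  94  98 133 144 251 255] F [247 243 218 218 218 218 217 218] M [112 111 111 111 121 116 113 112]
240 [ 91  90 110 151 150 162 253 255] F [110 114 114 116 122 127 133 140] M [126 127 125 113 197 221 224 223]
272 [212 218 220 194 172 230 255 255] F [225 226 225 169 167 172 171 170] M [27 23 26 27 24 19 27 24]
277 [133 130 147 150 157 234 255 255] F [226 226 225 131  95  91  91  91] M [110 117 123 121 152 219 222 223]
280 [144 140 149 149 146 201 248 249] F [220 220 220 127  94  90  92  91] M [140 129 125 118 146 218 220 223]
w13 -7.22
236 [ 91  93  93  92 129 252 255 255] F [216 216 216 216 216 215 216 215] M [109 110 106 106 106 105 105 106]
240 [ 89  94 114 146 150 253 255 255] F [209 209 209 208 214 216 216 215] M [ 95 103 124 122 179 212 221 222]
272 [222 222 223 188 207 250 255 255] F [223 227 237 155 160 170 170 169] M [168 168 165 161 174 210 219 223]
277 [129 125 150 153 208 250 255 255] F [223 226 237 127  88  88  88  88] M [105 105 102 102 103 106  97  71]
280 [141 132 145 148 213 251 255 255] F [224 222 215 117  89  88  88  87] M [50 47 47 48 46 47 47 47]
```

```bash
python3 - <<'E'
from h import *
a=np.radians(-6.95);X=np.array([np.sin(a),-np.cos(a)])
def edge(g,u,lo,hi,th):
    for v in range(lo,hi):
        if g[v,u]<th<=g[v+1,u]: return v+(th-g[v,u])/(g[v+1,u]-g[v,u])
for n in("w9","w13"):
    D=np.load(n+".npz");g=D["p"].astype(float).mean(2);T=D["T"];T[:3,3]=[.632,-.2302,.2395]
    for u in(238,240,242,244,246,268,270,272,274,276,278,280):
        r=edge(g,u,161,168,205 );m=edge(g,u,230,238,165)
        o=[ (plane(*rays_wrist(T,[(u,v)]),.044)[0]*1000@X).round(2) if v else None for v in(r,m)]
        print(n,u,r and round(r,2),m and round(m,2),o, (o[1]-o[0]).round(2) if None not in o else "")
E
```

```text
w9 238 163.52 233.59 [np.float64(128.23), np.float64(212.26)] 84.03
w9 240 163.48 233.62 [np.float64(128.23), np.float64(212.24)] 84.01
w9 242 163.47 233.64 [np.float64(128.26), np.float64(212.22)] 83.96
w9 244 163.44 233.47 [np.float64(128.28), np.float64(211.96)] 83.68
w9 246 163.45 233.38 [np.float64(128.33), np.float64(211.8)] 83.47
w9 268 162.71 None [np.float64(127.92), None] 
w9 270 162.6 None [np.float64(127.83), None] 
w9 272 162.57 None [np.float64(127.82), None] 
w9 274 162.52 234.0 [np.float64(127.8), np.float64(212.1)] 84.3
w9 276 162.63 234.12 [np.float64(127.95), np.float64(212.23)] 84.28
w9 278 162.6 234.25 [np.float64(127.94), np.float64(212.37)] 84.43
w9 280 163.08 234.26 [np.float64(128.51), np.float64(212.35)] 83.84
w13 238 162.54 235.89 [np.float64(126.65), np.float64(214.73)] 88.08
w13 240 162.54 233.76 [np.float64(126.7), np.float64(211.95)] 85.25
w13 242 162.53 233.77 [np.float64(126.76), np.float64(211.93)] 85.17
w13 244 162.51 233.65 [np.float64(126.79), np.float64(211.74)] 84.95
w13 246 162.46 233.16 [np.float64(126.79), np.float64(211.08)] 84.29
w13 268 162.01 233.24 [np.float64(126.82), np.float64(210.89)] 84.07
w13 270 161.99 233.19 [np.float64(126.83), np.float64(210.81)] 83.98
w13 272 161.91 233.3 [np.float64(126.79), np.float64(210.92)] 84.13
w13 274 161.92 233.24 [np.float64(126.83), np.float64(210.83)] 84.0
w13 276 161.91 None [np.float64(126.86), None] 
w13 278 161.91 None [np.float64(126.9), None] 
w13 280 161.87 None [np.float64(126.89), None]
```

```bash
python3 - <<'E'
from h import *
a=np.radians(-6.95);X=np.array([np.sin(a),-np.cos(a)])
def fall(g,u,lo,hi,th):
    for v in range(lo,hi):
        if g[v,u]>th>=g[v+1,u]: return v+(g[v,u]-th)/(g[v,u]-g[v+1,u])
for n in("w9","w13"):
    D=np.load(n+".npz");g=D["p"].astype(float).mean(2);T=D["T"];T[:3,3]=[.632,-.2302,.2395]
    for u in(272,274,276,278,280):
        v=fall(g,u,196,206,160 if u>275 else 195); print(n,"front",u,round(v,2),(plane(*rays_wrist(T,[(u,v)]),.044)[0]*1000@X).round(2))
    # tower tines near end (front) at z=.104 : columns 233 & 255; ear edges: columns 295-300
    for u in (290,295,300,305):
        up=[v for v in range(165,176) if g[v+1,u]-g[v,u]>25][:1]; print("ear",u,g[166:174,u].round(),g[185:193,u].round())
E
```

```text
w9 front 272 200.53 171.41
w9 front 274 200.49 171.37
w9 front 276 200.68 171.58
w9 front 278 200.69 171.6
w9 front 280 200.65 171.55
ear 290 [ 80.  80.  82. 111. 165. 230. 254. 255.] [255. 255. 255. 254. 145.  85.  65.  64.]
ear 295 [167. 168. 168. 168. 177. 231. 254. 255.] [255. 255. 255. 254. 156. 121. 112. 112.]
ear 300 [165. 166. 166. 168. 179. 233. 254. 255.] [255. 255. 255. 254. 176. 170. 166. 149.]
ear 305 [173. 174. 174. 173. 181. 234. 255. 255.] [255. 255. 255. 254. 148. 161. 162. 145.]
w13 front 272 200.51 171.08
w13 front 274 200.52 171.1
w13 front 276 200.7 171.32
w13 front 278 200.71 171.34
w13 front 280 200.56 171.18
ear 290 [ 69.  62.  61. 108. 195. 251. 255. 255.] [255. 255. 255. 251.  88.  76.  77.  76.]
ear 295 [162. 162. 162. 156. 184. 250. 255. 255.] [255. 255. 254. 251. 135. 115. 112. 113.]
ear 300 [165. 165. 165. 166. 199. 250. 255. 255.] [255. 255. 255. 252. 177. 167. 167. 148.]
ear 305 [172. 170. 170. 169. 198. 249. 255. 255.] [255. 255. 255. 251. 124. 159. 163. 164.]
```

```bash
python3 - <<'E'
from h import *
p,d=imaging.capture("top");q=np.load("top0.npz")["p"]
def cen(im,box,f):
    x0,y0,x1,y1=box;h=cv2.cvtColor(im,cv2.COLOR_RGB2HSV)[y0:y1,x0:x1].astype(int);v,u=np.nonzero(f(h));return u.mean().round(2)+x0,v.mean().round(2)+y0,len(u)
white=lambda h:(h[...,2]>150)&(h[...,1]<60)
for n,b,f in(("red",(285,195,335,245),lambda h:(h[...,1]>200)&((h[...,0]<5)|(h[...,0]>174))),("step",(250,225,285,280),white),("post",(185,175,225,228),white),("spool",(218,135,248,160),lambda h:(h[...,1]<60)),("heatsink",(310,105,340,135),lambda h:h[...,1]<60),("jar",(345,110,378,140),lambda h:h[...,1]<60)):
    print(n,cen(q,b,f),cen(p,b,f))
print(robot.hand_in())
E
```

```text
red (np.float64(307.87), np.float64(223.12), 514) (np.float64(308.56), np.float64(223.91), 508)
step (np.float64(267.02), np.float64(255.64), 449) (np.float64(267.34), np.float64(255.49), 479)
post (np.float64(203.12), np.float64(205.52), 391) (np.float64(203.37), np.float64(205.82), 431)
spool (np.float64(232.89), np.float64(147.14), 306) (np.float64(232.92), np.float64(147.14), 305)
heatsink (np.float64(323.41), np.float64(121.0), 340) (np.float64(323.44), np.float64(120.96000000000001), 340)
jar (np.float64(360.14), np.float64(125.57), 362) (np.float64(360.14), np.float64(125.53), 361)
the job is handed in; nothing more can be done
None
```

The forked carrier is on the rail, slid in from the open end until it butted against the spacer bar, with its knob on the mate's side. I turned its clamp knob clockwise, let go and handed the job in at about 23 s.

**A dropped carrier:** I typed one wrong grip value during the first lift, so the carrier was released with its underside about 17 cm above the table. It landed upright about 8 cm from where I picked it up. I measured it again, regripped it and carried on.

**Last checks:**
- **Butting:** The push on the bar built up to 23 N at the stop. The distance to the mate's origin (84 mm nominal) measured 83.9 mm before clamping. Afterwards the views disagreed: two rear-edge readings gave 84.0 and 85.2 mm, and a more oblique view gave about 85. The front edge did not move relative to the mate, so I read this as shading on the rear edge, but a gap of up to about 1 mm is possible.
- **Clamp:** The knob reads about 2.49 rad after release, where tight starts at 2.0, and showed no measurable spring-back. I did not test the grip with a pull.
- **Everything else:** The spool, jar and heat sink have not moved in the top view. The step and post carriers shifted by at most 0.4 pixel. The red look-alike shifted by about 1 pixel (about 2 mm); the gripper worked close beside its knob when I regripped, so a slight touch can't be ruled out. I did not compare the circuit board, screwdriver, bottle or pink look-alike at the end.

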